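# Size the fruit on the kitchen sorting ramp

### The arm

A 6-joint arm with a two-finger parallel gripper is mounted at the origin on the work surface. World frame = base frame: x ahead of the robot, y to its left, z up, the work surface at z = 0. Lengths are in m, angles in rad, forces in N, time in s.
With the tool pointing down it reaches from about 0.375 to 0.925 m from the base axis. Payload 5.7 kg.
Tool frame: the origin (TCP) lies at the very end of the fingers, on their centre line; the grasp point (between the pads) lies pinch_z behind it (pinch_z is the distance from the TCP to the grasp point, in m); z points along the fingers, y is the direction in which the jaws open and shut (so a half turn about z gives the same grasp; the last joint's range is limited). The gripper opens to 85 mm and grips with 20 to 120 N. Pads are 22 mm wide; open, the fingers measure 114 mm over their backs; the gripper's body (76 mm by 85 mm) begins 54 mm behind the grasp point. The pads swing forward as they close: fully open they stand 13 mm farther back than shut.
Start: joints at [-1.309, 0.359, 1.51, -0, 1.272, -0.115], TCP at [0.221, -0.558, 0.231] pointing down, gripper open.
Joint ranges: [-2.97, 2.97], [-1.01, 2.36], [0.21, 2.38], [-0.96, 4.11], [0.2, 2.71], [-2.98, 2.98]. Speed limits (rad/s): [2.39, 2.39, 3.14, 3.14, 3.14, 3.14].

### API

Orientations are given as a unit quaternion [w, x, y, z].
In Python, from bench import * gives the robot as it stands.
- The arm moves only by the tool drive_tool, never from a script. Its argument "steps" is a list of rows, each a list of 6 numbers: the shift along the tool's x, y, z in m, then the turn, a rotation vector about the tool's x, y, z in rad. In form: [[dx, dy, dz, ax, ay, az], ...]. A call has exactly 5 rows; each row shifts and turns the commanded pose from where the row before left it, along the tool's axes as they then stand; what a row does not reach is not made up. A row lasts 1/12 s, in which the tool goes at most 41.7 mm and 7.16 degrees, less where a joint would pass 70% of its speed; a pose out of reach is approached as far as the arm can. A call with a gripper value outside its range is refused whole. "grip" is the closure, from 0 (fully open) to 1 (shut), set as the call begins (left out, the last holds). The fingers move at their own pace and stop on an object; the grip force is fixed at half the most. Time passes only in rows, so rows that do not move let the fingers close, or fill a call up. It gives the time, the measured TCP pose, the force and the opening at its end, in the units of the state.
- read_state(): the state, without advancing time (a new reading comes with each control period).
- camera(name): name is "scene" or "top" or "wrist"; returns (picture, depth): 480x640x3 uint8, blue, green, red; 480x640 float32, m along the optical axis (not along the pixel's ray), 0 where there is no reading.
- get_calibration(name): a dict with "mtx" (3x3 intrinsics, pixels), "xyz" and "rotation" of the camera in the world. Camera axes: x right, y up, looking along -z (the intrinsics and any distortion apply to the point x, -y, -z); pixel columns grow to the right and rows downward; lengths in m; the calibration is good to about 2 mm. A picture is of the moment at which its call begins: read the wrist's pose just before it. get_calibration takes no time and is no camera call; for the wrist camera it gives the pose at the moment of the call.
- finish_job(): hands the job in, once; it reports no verdict.
The state is a dict: "clock": time; "joint_positions": joint angles; "joint_vel": joint speeds; "joint_torque": joint torques, N m; "tool_pos": TCP position; "tcp_rot": TCP orientation; "ft_force": force on the tool from outside, world axes, zero at the start; "ft_torque": the same for the moment, N m; "finger_gap": finger opening in m.
Only numpy, scipy, OpenCV 4.12 (cv2) and the standard library are available. Lean on these libraries where they do the work, as an engineer would, in place of code of your own. Each camera call takes 0.05 s, during which the arm holds its last target. There are 200 camera calls.

### The job

First pull the sorting ramp's gate fully open. Then carry each blue carrier over by its handle and tip its fruit into the hopper, so that the plum rolls down into the small-fruit pocket and the peach into the large-fruit pocket, and stand both empty carriers upright on the counter again. Never touch the fruit with the gripper, and do not disturb the other kitchen things.

Things in the scene. Friction and masses are not known exactly. Their poses are not given: they have to be found in the camera images.
- ramp: fixed fruit-sizing ramp, wood and white plastic, clear sides. Origin on the counter below the middle of its hopper; +x runs downhill (10 degrees), +y across it to the side the gate opens to. Spans x -108 to 395 mm. Deck height 130 mm - 0.176 x. A fruit let go in the hopper rolls along rails with gaps of 51, 57, then 72 mm and drops by itself into the pocket under the first gap that it fits
- hopper (a point): middle of the hopper's deck, 130 mm above the counter, on the ramp's centre line; axes as the ramp. The hopper spans x -98 to +67 mm from here, open above, flared from 80 mm wide at the deck to 158 mm at its rim, 46 mm above the deck. Its uphill end wall is only 14 mm above the deck; its downhill end is shut only by the gate
- rails_end (a point): middle of the low end of the rails, at ramp x = 387 mm, 62 mm above the counter, by the end stop; axes as the ramp. From hopper to here runs an 82 mm wide channel with walls 28 mm high above the deck
- carrier_a_bar (a point): centre of the white handle bar of the blue fruit carrier holding the plum. Carrier 120 mm long (x), 84 wide (y), 139 tall, 0.28 kg; +x towards its open pouring end, z up. Bar along y: 14 mm thick (x), 22 mm tall, 74 mm free between its posts, centre 128 mm above the carrier's underside. Back end 61 mm behind the bar, 60 mm tall; lower front corner of the sides 30 mm ahead of and 128 mm below it
- carrier_a_lip (a point): middle of the floor's edge at the open pouring end of that carrier, 60 mm ahead of the bar and 91 mm below it, 37 mm above the underside; axes of the carrier. The floor rises 15 degrees towards it, so the plum stays at the closed back until this end is tipped down by more than about 17 degrees; 35 to 40 degrees empties it
- carrier_b_bar (a point): centre of the white handle bar of the blue fruit carrier holding the peach. Carrier 120 mm long (x), 84 wide (y), 139 tall, 0.28 kg; +x towards its open pouring end, z up. Bar along y: 14 mm thick (x), 22 mm tall, 74 mm free between its posts, centre 128 mm above the carrier's underside. Back end 61 mm behind the bar, 60 mm tall; lower front corner of the sides 30 mm ahead of and 128 mm below it
- carrier_b_lip (a point): middle of the floor's edge at the open pouring end of that carrier, 60 mm ahead of the bar and 91 mm below it, 37 mm above the underside; axes of the carrier. The floor rises 15 degrees towards it, so the peach stays at the closed back until this end is tipped down by more than about 17 degrees; 35 to 40 degrees empties it
- pocket_small (a point): floor centre of the small-fruit pocket (under the 51 mm gap), 6 mm above the counter; pocket 106 mm long along the ramp, 84 mm wide; axes as the ramp
- pocket_large (a point): floor centre of the large-fruit pocket (under the 72 mm gap, the last and lowest), 6 mm above the counter; pocket 86 mm long, 84 mm wide; axes as the ramp. (The pocket between the two, for medium fruit, stays empty)
- gate (a joint): position of the gate, an orange plate (5 mm thick, 76 mm wide) across the channel just below the hopper, at ramp x = 77 mm; m, 0 = shut, 0.095 = fully open against its end stop; it slides level along the ramp's +y and stays where it is left (friction about 2 N)
- gate_grip (a point): centre of the gate's black grip block: 14 mm thick along the ramp, 44 mm across it, 40 mm tall; 197 mm above the counter; axes as the ramp; moves with the gate; it stands clear above the hopper and channel walls, which are at most 194 mm high at the uphill end and 166 mm high beside the gate
- plum_center (a point): centre of the small purple plum, a hard ball 46 mm across, 55 g, lying in carrier_a
- peach_center (a point): centre of the orange peach, a hard ball 66 mm across, 150 g, lying in carrier_b
- mug: bystander, loose: white mug 80 mm wide, 92 mm tall, handle to its +y; origin at the centre of its underside
- spice_jar: bystander, loose: amber glass spice jar, 46 mm wide, 105 mm tall; origin at the centre of its underside
- pepper_mill: bystander, loose: dark wooden pepper mill, 56 mm wide, 165 mm tall; origin at the centre of its underside
- coffee_press: bystander, loose: glass coffee press with black lid, 92 mm wide, 193 mm tall, black handle reaching 84 mm to its +y; origin at the centre of its underside
- tea_tin: bystander, loose: green tea tin, 64 mm wide, 100 mm tall; origin at the centre of its underside
Things that resemble listed ones, but are neither listed nor needed, are in the scene too. There is more than one size of the part that bears peach_center; the job needs the larger. What is shaped like the part that bears carrier_b_bar but yellow is not meant.

How it is judged:
By the outcome, as a careful person would: the job done as asked, in the order asked, and still so for the second after the job is handed in, with the robot touching nothing.
It also fails if it takes over 72 s, if anything falls off the work surface, if the arm or the gripper's body presses on something with over 40 N, if the wrist force passes 120 N, or if a joint passes its speed limit or range.

## Working session

There is one attempt and no reset: what is moved stays moved. The work goes in short steps, Python scripts to look and compute and a tool call to move; the robot and the scene stay as the last step left them, time stands still between calls to the robot, and variables do not carry over. Pictures are saved under pics/ and viewed, about 8 in all and at most 12, crops included, and the job is handed in when it is done.

Besides the shell and the picture viewer there is one more tool, called after ">>>" as name([rows], argument=value, ...), one row to a line, values as JSON. drive_tool: Moves the arm, as the interface text tells. Its arguments: {"type":"object","properties":{"steps":{"type":"array"},"grip":{"type":"number"}},"required":["steps"]}

```bash
mkdir -p pics; ls; python3 - <<'E'
from bench import *
import cv2,numpy as np
s=read_state();print(s)
for n in("scene","top"):
    p,d=camera(n);np.savez(f"pics/{n}0.npz",p=p,d=d,**get_calibration(n));cv2.imwrite(f"pics/{n}0.png",p);c=get_calibration(n);print(n,c)
E
```

```text
pics
{'clock': 0.0, 'joint_positions': array([-1.30914218e+00,  3.59454661e-01,  1.51141347e+00, -9.97093860e-06,
        1.27248408e+00, -1.15097075e-01]), 'joint_vel': array([ 9.04773983e-05,  2.85755264e-04, -5.32651166e-04, -5.60750014e-04,
        6.40179190e-04,  5.81975235e-04]), 'joint_torque': array([-4.79392475e-04, -5.27619302e+01, -2.78622133e+01,  2.11316019e-04,
        1.30382241e-02,  5.41765779e-07]), 'tool_pos': array([ 0.22056016, -0.5572804 ,  0.23049076]), 'tcp_rot': array([-8.77071719e-04,  9.82309065e-01,  1.87264858e-01, -6.91626244e-05]), 'ft_force': array([ 0.32045034, -0.0832964 , -0.44033674]), 'ft_torque': array([-0.02559761, -0.06585596,  0.04136154]), 'finger_gap': 0.08542778717384061}
scene {'mtx': array([[498.14946742,   0.        , 327.24503921],
       [  0.        , 498.14946742, 240.3318881 ],
       [  0.        ,   0.        ,   1.        ]]), 'xyz': array([ 1.32583091, -0.35077001,  0.9302342 ]), 'rotation': array([0.75139105, 0.3430656 , 0.23555914, 0.51208337])}
top {'mtx': array([[518.66500444,   0.        , 312.21783254],
       [  0.        , 518.66500444, 241.81737387],
       [  0.        ,   0.        ,   1.        ]]), 'xyz': array([0.37257476, 0.0096264 , 1.3381963 ]), 'rotation': array([-0.70360015, -0.02454546,  0.04359703,  0.70883259])}
```

View pics/top0.png

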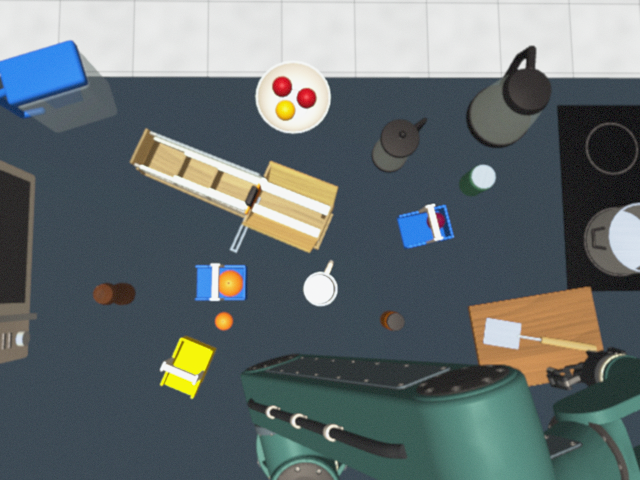

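View pics/scene0.png

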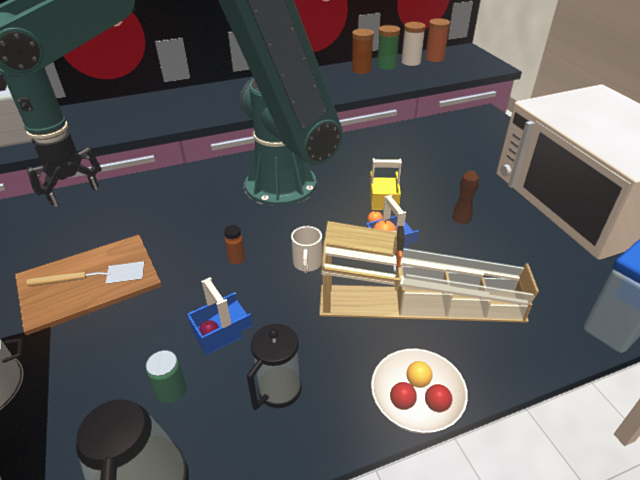

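The top view shows the hopper at about (295,205), with the ramp running left and up to (145,150). The gate grip is near (253,195). Carrier B with the big peach is at (220,282) and carrier A with the plum at (430,227); both have their open ends to the left (+y). Next I'll measure from depth.

```bash
cat > h.py <<'E'
import numpy as np,cv2
from scipy.spatial.transform import Rotation as R
def rot(q): return R.from_quat([q[1],q[2],q[3],q[0]])
def cloud(d,c):
    m=c["mtx"];v,u=np.mgrid[:d.shape[0],:d.shape[1]]
    P=np.dstack([(u-m[0,2])/m[0,0]*d,-(v-m[1,2])/m[1,1]*d,-d])
    W=rot(c["rotation"]).apply(P.reshape(-1,3)).reshape(P.shape)+c["xyz"]
    W[d<=0]=np.nan
    return W
def load(n):
    z=np.load(f"pics/{n}.npz");return z["p"],z["d"],cloud(z["d"],z)
def box(W,roi):
    M=np.zeros(W.shape[:2],bool);x0,y0,x1,y1=roi;M[y0:y1,x0:x1]=1;return M
def rect(P):
    r=cv2.minAreaRect(P[:,:2].astype(np.float32)*1000);b=cv2.boxPoints(r)
    return np.round(r[0],1),np.round(r[1],1),round(r[2],1),np.round(b,0).tolist()
E
python3 - <<'E'
from h import *
p,d,W=load("top0");hsv=cv2.cvtColor(p,cv2.COLOR_BGR2HSV);Z=W[...,2]
H,S,V=[hsv[...,i].astype(int) for i in range(3)]
for n,roi in(("B",(185,255,255,310)),("A",(390,195,465,255))):
    M=box(W,roi)
    for nm,k in(("bar",(V>150)&(S<60)&(Z>.1)),("blue",(H>100)&(H<125)&(S>120)),("fruit",((H<15)|(H>150))&(S>110)&(V>50))):
        P=W[M&k]; print(n,nm,len(P),rect(P),np.nanpercentile(P[:,2],[5,50,95]).round(3),np.nanmedian(P,0).round(4))
M=box(W,(230,175,275,215))&(V<60)&(Z>.17);P=W[M];print("grip",len(P),rect(P),np.percentile(P[:,2],[5,50,95]))
M=box(W,(110,110,350,260))&(Z>.03)&(V>90);P=W[M];print("ramp",rect(P))
M=box(W,(245,140,350,260))&(Z>.10)&(V>90);P=W[M];print("hop",rect(P))
# objects top
for n,roi in(("mug",(295,255,345,310)),("press",(365,110,430,175)),("tin",(455,160,500,200)),("jar",(375,305,410,335)),("mill",(88,278,140,310)),("yellow",(155,330,220,400)),("bowl",(250,55,335,140)),("smallor",(212,310,235,332))):
    P=W[box(W,roi)&(Z>.025)];print(n,np.nanmin(P,0).round(3),np.nanmax(P,0).round(3))
P=W[box(W,(185,290,240,240+90))]
E
```

```text
B bar 251 (array([399.7, 200.7]), array([20.8, 82.6]), 89.4, [[358.0, 191.0], [441.0, 190.0], [441.0, 211.0], [358.0, 212.0]]) [0.135 0.139 0.144] [0.3994 0.2005 0.139 ]
B blue 971 (array([400.1, 207.8]), array([135.6,  92.4]), 89.4, [[353.0, 141.0], [446.0, 140.0], [447.0, 275.0], [355.0, 276.0]]) [0.    0.034 0.063] [0.4007 0.233  0.0337]
B fruit 123 (array([395.7, 175.5]), array([53.7, 59.8]), 83.3, [[363.0, 152.0], [422.0, 145.0], [429.0, 199.0], [369.0, 206.0]]) [0.059 0.066 0.122] [0.3982 0.1678 0.0655]
A bar 266 (array([ 534.2, -308.9]), array([83.7, 21.1]), 11.4, [[491.0, -307.0], [495.0, -328.0], [577.0, -311.0], [573.0, -290.0]]) [0.129 0.138 0.143] [ 0.5353 -0.3086  0.1383]
A blue 1379 (array([ 540.2, -320. ]), array([ 95.2, 145. ]), 12.9, [[478.0, -260.0], [510.0, -401.0], [603.0, -380.0], [570.0, -239.0]]) [0.001 0.029 0.062] [ 0.5322 -0.2978  0.0286]
A fruit 89 (array([ 552.1, -341.1]), array([40.2, 33.1]), 73.4, [[530.0, -356.0], [562.0, -365.0], [574.0, -327.0], [542.0, -317.0]]) [0.046 0.054 0.061] [ 0.5505 -0.3479  0.0537]
grip 39 (array([580.7, 107.5]), array([ 3.6, 38.6]), 61.7, [[563.0, 115.0], [597.0, 97.0], [599.0, 100.0], [565.0, 118.0]]) [0.19616792 0.20857805 0.21903521]
ramp (array([652.7, 205.4]), array([380. , 568.3]), 0.0, [[463.0, 489.0], [463.0, -79.0], [843.0, -79.0], [843.0, 490.0]])
hop (array([575.1,  46.2]), array([227.4, 172. ]), 70.5, [[456.0, -32.0], [618.0, -90.0], [694.0, 125.0], [532.0, 182.0]])
mug [ 0.344 -0.081  0.026] [ 0.451 -0.004  0.1  ]
press [ 0.686 -0.299  0.025] [ 0.785 -0.185  0.197]
tin [ 0.62  -0.475  0.026] [ 0.683 -0.412  0.107]
jar [ 0.281 -0.24   0.025] [ 0.325 -0.197  0.111]
mill [0.347 0.423 0.026] [0.401 0.472 0.171]
yellow [0.125 0.217 0.025] [0.267 0.339 0.146]
bowl [ 0.775 -0.074  0.025] [0.964 0.114 0.083]
smallor [0.283 0.175 0.025] [0.325 0.215 0.051]
```

```bash
python3 -c "
import cv2
p=cv2.imread('pics/top0.png');a=cv2.resize(p[125:310,110:350],None,fx=2.5,fy=2.5,interpolation=cv2.INTER_CUBIC);b=cv2.resize(p[190:260,380:470],None,fx=2,fy=2)
a[-140:,-180:]=b;cv2.imwrite('pics/c1.png',a);print(a.shape)"
```

```text
(462, 600, 3)
```

View pics/c1.png

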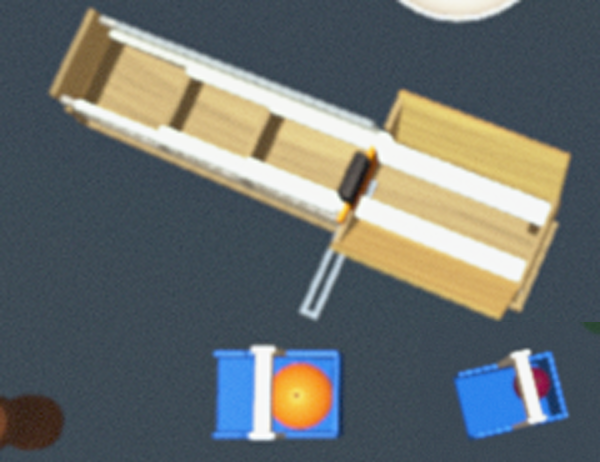

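```bash
python3 - <<'E'
from h import *
p,d,W=load("top0");hsv=cv2.cvtColor(p,cv2.COLOR_BGR2HSV);Z=W[...,2]
H,S,V=[hsv[...,i].astype(int) for i in range(3)]
c=np.load("pics/top0.npz")
def cast(u,v,z):
    m=c["mtx"];r=rot(c["rotation"]).apply([(u-m[0,2])/m[0,0],-(v-m[1,2])/m[1,1],-1]);return c["xyz"]+r*(z-c["xyz"][2])/r[2]
print("grip",cast(110+355/2.5,125+176/2.5,.207), cast(110+353/2.5,125+176/2.5,.217))
print("mech",cast(110+310/2.5,125+316/2.5,.15))
# wood hopper+ramp mask, connected
M=(Z>.03)&box(W,(125,120,342,256));n,L,st,_=cv2.connectedComponentsWithStats(M.astype(np.uint8))
k=1+np.argmax(st[1:,4]);P=W[L==k];P=P[(P[:,2]<.25)]
r=rect(P);print("all",len(P),r)
# white strips direction
for roi in((110,125,250,215),(250,160,335,240)):
    K=(L==k)&(V>190)&(S<50)&box(W,roi);ln=cv2.HoughLinesP(K.astype(np.uint8)*255,1,np.pi/360,25,minLineLength=45,maxLineGap=4)
    for l in ln[:,0]: 
        a,b=W[l[1],l[0]],W[l[3],l[2]];w=b-a;print(l,a.round(3),b.round(3),round(np.degrees(np.arctan2(w[1],w[0])),1))
for th in np.radians([68,69,70,71,72]):
    e=np.array([np.cos(th),np.sin(th)]);x=P[:,:2]@e;y=P[:,:2]@[-e[1],e[0]]
    hp=P[:,2]>.175
    print(np.degrees(th).round(),np.percentile(x,[.2,99.8]).round(3),np.percentile(y,[.5,99.5]).round(3),np.percentile(y[hp],[1,99]).round(3))
E
```

```text
grip [0.58548471 0.11051327 0.207     ] [0.583609   0.11136431 0.217     ]
mech [0.46645008 0.15636636 0.15      ]
all 7516 (array([594.1, 182.2]), array([500.1, 221.5]), 72.4, [[413.0, -23.0], [624.0, -90.0], [775.0, 387.0], [564.0, 454.0]])
[135 165 244 210] [0.685 0.406 0.085] [0.565 0.136 0.129] -113.8
[155 137 249 177] [0.761 0.365 0.065] [0.649 0.126 0.11 ] -115.2
[135 164 246 205] [0.686 0.405 0.09 ] [0.58  0.133 0.112] -111.3
[150 132 249 173] [0.766 0.371 0.089] [0.657 0.126 0.116] -114.1
[157 137 249 174] [0.759 0.358 0.072] [0.656 0.127 0.109] -113.9
[154 137 249 180] [0.761 0.367 0.065] [0.641 0.127 0.109] -116.4
[174 176 243 201] [0.657 0.312 0.084] [0.589 0.14  0.114] -111.6
[174 177 244 203] [0.655 0.312 0.081] [0.585 0.138 0.11 ] -111.9
[185 152 246 180] [0.718 0.287 0.081] [0.644 0.135 0.098] -116.1
[137 165 246 207] [0.683 0.4   0.091] [0.575 0.133 0.116] -112.1
[140 168 205 195] [0.682 0.401 0.064] [0.609 0.235 0.089] -113.8
[155 133 249 171] [0.763 0.358 0.09 ] [0.656 0.124 0.139] -114.5
[173 145 249 178] [0.738 0.318 0.074] [0.646 0.126 0.11 ] -115.6
[151 133 248
[... 890 characters left out ...]
 0.118] [ 0.506 -0.037  0.147] -111.9
[255 204 319 229] [0.582 0.111 0.117] [ 0.517 -0.039  0.148] -113.2
[250 180 302 205] [0.64  0.124 0.114] [ 0.577 -0.     0.125] -116.9
[250 178 306 206] [0.647 0.124 0.107] [ 0.573 -0.009  0.139] -119.0
[252 211 316 237] [0.56  0.116 0.147] [ 0.498 -0.032  0.154] -112.8
[253 209 311 231] [0.57  0.116 0.115] [ 0.514 -0.021  0.141] -112.4
[255 209 319 230] [0.57  0.111 0.118] [ 0.515 -0.039  0.148] -110.0
68.0 [0.148 0.639] [-0.596 -0.394] [-0.596 -0.435]
69.0 [0.138 0.63 ] [-0.601 -0.4  ] [-0.599 -0.438]
70.0 [0.129 0.621] [-0.605 -0.405] [-0.603 -0.441]
71.0 [0.119 0.612] [-0.609 -0.411] [-0.607 -0.443]
72.0 [0.11  0.603] [-0.615 -0.416] [-0.61  -0.446]
```

```bash
python3 - <<'E'
from h import *
c=np.load("pics/top0.npz")
def cast(u,v,z):
    m=c["mtx"];r=rot(c["rotation"]).apply([(u-m[0,2])/m[0,0],-(v-m[1,2])/m[1,1],-1]);return c["xyz"]+r*(z-c["xyz"][2])/r[2]
q=lambda a,b,z:cast(110+a/2.5,125+b/2.5,z)[:2]
e1,e2=q(93,12,.09),q(52,95,.09)
a,b,cc,dd=q(402,91,.164),q(570,153,.193),q(500,318,.193),q(332,250,.164)
print("end",e1,e2,np.linalg.norm(e1-e2));print("hop",a,b,cc,dd, np.linalg.norm(b-cc),np.linalg.norm(a-b))
ang=lambda v:np.degrees(np.arctan2(v[1],v[0]))
print(ang(a-b),ang(dd-cc),ang(a-dd)+90-180,ang(e1-e2)+90)
me,mh,mg=(e1+e2)/2,(b+cc)/2,(a+dd)/2
print(me,mh,mg,ang(me-mh),ang(me-mg),np.linalg.norm(me-mh),np.linalg.norm(me-mg))
e=(me-mh)/np.linalg.norm(me-mh);print("origin from end",me-.395*e,"from up",mh+.098*e,"from gate",np.array([.5845,.111])-.077*e)
E
```

```text
end [0.77127661 0.37730621] [0.68844331 0.41505995] 0.09103131568667004
hop [0.67284202 0.0713304 ] [ 0.60834253 -0.08075578] [ 0.46016668 -0.01664128] [0.52542993 0.13504569] 0.161452001382397 0.1651980311673436
67.01827892280036 66.72022942026372 -113.37524089787969 65.49745830020855
[0.72985996 0.39618308] [ 0.5342546  -0.04869853] [0.59913598 0.10318804] 66.26588842924576 65.95526763960397 0.48598467291385666 0.32083461653882456
origin from end [0.57087528 0.03459095] from up [0.5736989  0.04101294] from gate [0.55350805 0.04051242]
```

```bash
cat >> h.py <<'E'
def plan(target,yaw,tilt=0,n=5,start=None):
    """rows from present pose to: TCP target, tool y at yaw deg (=carrier +x), nose-down tilt deg about carrier y"""
    from bench import read_state
    s=read_state();p0,R0=(s["tool_pos"],rot(s["tcp_rot"])) if start is None else start
    R1=pose(yaw,tilt);w=(R0.inv()*R1).as_rotvec();target=np.array(target)
    p,Rc=p0,R0;rows=[]
    for i in range(1,n+1):
        pn=p0+(target-p0)*i/n
        rows.append([round(v,4) for v in [*Rc.inv().apply(pn-p),*(w/n)]])
        p=pn;Rc=Rc*R.from_rotvec(w/n)
    for k in range(0,n,5): print(rows[k:k+5])
    return target,R1
def pose(yaw,tilt=0):
    y=np.radians(yaw);t=np.radians(tilt);f=np.array([np.cos(y),np.sin(y),0]);u=np.array([0,0,1.])
    ty=f*np.cos(t)-u*np.sin(t);tz=-(u*np.cos(t)+f*np.sin(t));tx=np.cross(ty,tz)
    return R.from_matrix(np.column_stack([tx,ty,tz]))
def st():
    from bench import read_state
    s=read_state();Rm=rot(s["tcp_rot"]).as_matrix();print(round(s["clock"],2),s["tool_pos"].round(4),"yaw",round(np.degrees(np.arctan2(Rm[1,1],Rm[0,1])),2),"z",Rm[:,2].round(3),"J",s["joint_positions"].round(2),"F",s["ft_force"].round(1),"gap",round(s["finger_gap"],4))
E
python3 -c "
from h import *
import bench;print([x for x in dir(bench) if 'pinch' in x.lower() or x.isupper()], getattr(bench,'pinch_z',None))
st();a=plan([.584,.111,.34],66.3,0,25)"
```

```text
['pinch_z'] 0.0187
0.1 [ 0.2206 -0.5573  0.2305] yaw -68.41 z [-0.     0.002 -1.   ] J [-1.31  0.36  1.51  0.    1.27 -0.12] F [ 0.5 -0.2  0.2] gap 0.0854
[[np.float64(0.0234), np.float64(-0.0195), np.float64(-0.0043), np.float64(-0.0), np.float64(-0.0001), np.float64(-0.094)], [np.float64(0.0251), np.float64(-0.0172), np.float64(-0.0043), np.float64(-0.0), np.float64(-0.0001), np.float64(-0.094)], [np.float64(0.0266), np.float64(-0.0148), np.float64(-0.0043), np.float64(-0.0), np.float64(-0.0001), np.float64(-0.094)], [np.float64(0.0279), np.float64(-0.0122), np.float64(-0.0043), np.float64(-0.0), np.float64(-0.0001), np.float64(-0.094)], [np.float64(0.0289), np.float64(-0.0096), np.float64(-0.0044), np.float64(-0.0), np.float64(-0.0001), np.float64(-0.094)]]
[[np.float64(0.0297), np.float64(-0.0068), np.float64(-0.0044), np.float64(-0.0), np.float64(-0.0001), np.float64(-0.094)], [np.float64(0.0302), np.float64(-0.004), np.float64(-0.0044), np.float64(-0.0), np.float64(-0.0001), np.float64(-0.094)], [np.float64(0.0304), np.float64(-0.0011), np.float64(-0.0044), np.float64(-0.0), np
[... 1410 characters left out ...]
4(0.027), np.float64(-0.0044), np.float64(-0.0), np.float64(-0.0001), np.float64(-0.094)]]
[[np.float64(0.0115), np.float64(0.0282), np.float64(-0.0044), np.float64(-0.0), np.float64(-0.0001), np.float64(-0.094)], [np.float64(0.0088), np.float64(0.0291), np.float64(-0.0044), np.float64(-0.0), np.float64(-0.0001), np.float64(-0.094)], [np.float64(0.006), np.float64(0.0298), np.float64(-0.0044), np.float64(-0.0), np.float64(-0.0001), np.float64(-0.094)], [np.float64(0.0032), np.float64(0.0303), np.float64(-0.0044), np.float64(-0.0), np.float64(-0.0001), np.float64(-0.094)], [np.float64(0.0003), np.float64(0.0304), np.float64(-0.0044), np.float64(-0.0), np.float64(-0.0001), np.float64(-0.094)]]
```

>>> drive_tool([
  [0.023,-0.02,-0.004,0,0,-0.094],
  [0.025,-0.017,-0.004,0,0,-0.094],
  [0.027,-0.015,-0.004,0,0,-0.094],
  [0.028,-0.012,-0.004,0,0,-0.094],
  [0.029,-0.01,-0.004,0,0,-0.094],
])

```text
clock: 0.52
tool_pos: [0.2936, -0.4219, 0.251]
tcp_rot: [-0.0, 0.911, 0.413, 0.0]
ft_force: [0.4, 0.3, 1.1]
finger_gap: 0.0854
```

>>> drive_tool([
  [0.03,-0.007,-0.004,0,0,-0.094],
  [0.03,-0.004,-0.004,0,0,-0.094],
  [0.03,-0.001,-0.004,0,0,-0.094],
  [0.03,0.002,-0.004,0,0,-0.094],
  [0.03,0.005,-0.004,0,0,-0.094],
])

```text
clock: 0.93
tool_pos: [0.3665, -0.2891, 0.2712]
tcp_rot: [-0.0, 0.79, 0.614, -0.0]
ft_force: [0.0, -0.4, 0.2]
finger_gap: 0.085
```

>>> drive_tool([
  [0.03,0.007,-0.004,0,0,-0.094],
  [0.029,0.01,-0.004,0,0,-0.094],
  [0.028,0.013,-0.004,0,0,-0.094],
  [0.026,0.015,-0.004,0,0,-0.094],
  [0.025,0.018,-0.004,0,0,-0.094],
])

```text
clock: 1.35
tool_pos: [0.4392, -0.1543, 0.2913]
tcp_rot: [-0.0, 0.625, 0.781, -0.0]
ft_force: [0.0, -0.7, 0.3]
finger_gap: 0.0851
```

>>> drive_tool([
  [0.023,0.02,-0.004,0,0,-0.094],
  [0.021,0.022,-0.004,0,0,-0.094],
  [0.019,0.024,-0.004,0,0,-0.094],
  [0.016,0.026,-0.004,0,0,-0.094],
  [0.014,0.027,-0.004,0,0,-0.094],
])

```text
clock: 1.77
tool_pos: [0.5128, -0.0208, 0.3112]
tcp_rot: [-0.0, 0.426, 0.905, -0.0]
ft_force: [0.3, -1.2, 0.3]
finger_gap: 0.0852
```

>>> drive_tool([
  [0.012,0.028,-0.004,0,0,-0.094],
  [0.009,0.029,-0.004,0,0,-0.094],
  [0.006,0.03,-0.004,0,0,-0.094],
  [0.003,0.03,-0.004,0,0,-0.094],
  [0,0.03,-0.004,0,0,-0.094],
])

```text
clock: 2.18
tool_pos: [0.5849, 0.1125, 0.3311]
tcp_rot: [-0.0, 0.204, 0.979, -0.0]
ft_force: [0.8, 0.7, -0.9]
finger_gap: 0.0859
```

```bash
python3 - <<'E'
from h import *
from bench import *
st();c=get_calibration("wrist");p,d=camera("wrist");np.savez("pics/w1.npz",p=p,d=d,**c);cv2.imwrite("pics/w1.png",p);print(c)
W=cloud(d,c);V=p.max(2)
M=(W[...,2]>.17)&(W[...,2]<.235)&(V<70)&(np.hypot(W[...,0]-.584,W[...,1]-.111)<.06)
P=W[M];print(len(P),rect(P),np.percentile(P[:,2],[5,50,95]))
T=P[P[:,2]>.21];print(len(T),rect(T))
v,u=np.nonzero(M);print(u.min(),u.max(),v.min(),v.max())
E
```

```text
2.18 [0.5849 0.1125 0.3311] yaw 66.52 z [-0.001 -0.    -1.   ] J [ 0.07  0.28  1.38  0.    1.48 -1.09] F [ 0.8  0.7 -0.9] gap 0.0859
{'mtx': array([[418.1651827 ,   0.        , 321.95979703],
       [  0.        , 418.1651827 , 235.25709425],
       [  0.        ,   0.        ,   1.        ]]), 'xyz': array([0.52522492, 0.13796043, 0.47296051]), 'rotation': array([ 0.82884843, -0.10866389, -0.0710515 ,  0.54420045])}
1362 (array([586.7, 112.2]), array([13.2, 42.7]), 65.5, [[565.0, 115.0], [603.0, 97.0], [609.0, 109.0], [570.0, 127.0]]) [0.19877955 0.21636074 0.21758906]
1236 (array([586.7, 112.2]), array([13.2, 42.7]), 65.5, [[565.0, 115.0], [603.0, 97.0], [609.0, 109.0], [570.0, 127.0]])
313 334 192 264
```

View pics/w1.png

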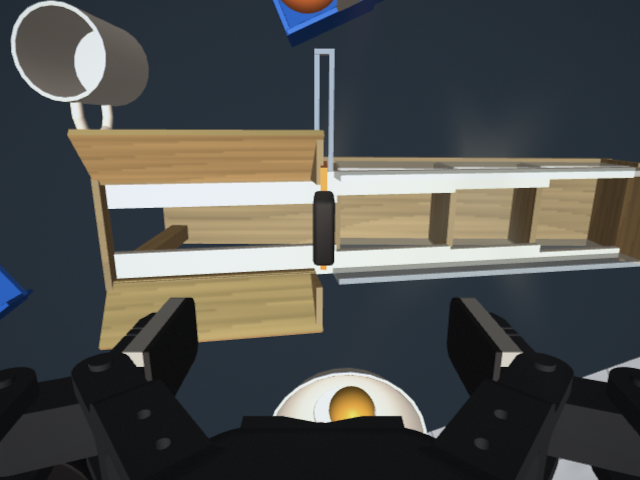

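Wrist view: the black grip block is at (323,228), 13×43 mm and 217 mm high, at (0.587, 0.112), yaw 65.5°. I'll grasp it.

>>> drive_tool([
  [-0.002,0,0.03,0,0,0.016],
  [0,0,0.03,0,0,0],
  [0,0,0.03,0,0,0],
  [0,0,0.03,0,0,0],
  [0,0,0.029,0,0,0],
], grip=0)

```text
clock: 2.65
tool_pos: [0.5859, 0.11, 0.1806]
tcp_rot: [-0.0, 0.214, 0.977, -0.0]
ft_force: [1.0, 0.2, -0.2]
finger_gap: 0.0852
```

>>> drive_tool([
  [0,0,0,0,0,0],
  [0,0,0,0,0,0],
  [0,0,0,0,0,0],
  [0,0,0,0,0,0],
  [0,0,0,0,0,0],
], grip=1)

```text
clock: 3.07
tool_pos: [0.5881, 0.1102, 0.1845]
tcp_rot: [0.002, 0.214, 0.977, 0.001]
ft_force: [0.6, 0.2, -0.2]
finger_gap: 0.0255
```

>>> drive_tool([
  [0,0,0,0,0,0],
  [0,0,0,0,0,0],
  [0.01,0,0,0,0,0],
  [0.01,0,0,0,0,0],
  [0.01,0,0,0,0,0],
])

```text
clock: 3.48
tool_pos: [0.5619, 0.1235, 0.1845]
tcp_rot: [0.003, 0.213, 0.977, 0.001]
ft_force: [4.0, 3.3, 5.3]
finger_gap: 0.013
```

>>> drive_tool([
  [0.012,0,0,0,0,0],
  [0.012,0,0,0,0,0],
  [0.012,0,0,0,0,0],
  [0.005,0,0,0,0,0],
  [0,0,0,0,0,0],
])

```text
clock: 3.9
tool_pos: [0.5222, 0.141, 0.1844]
tcp_rot: [0.002, 0.213, 0.977, 0.001]
ft_force: [-1.0, 3.2, 9.3]
finger_gap: 0.0133
```

>>> drive_tool([
  [0.004,0,0,0,0,0],
  [0.004,0,0,0,0,0],
  [0.004,0,0,0,0,0],
  [0,0,0,0,0,0],
  [0,0,0,0,0,0],
])

```text
clock: 4.32
tool_pos: [0.5175, 0.1431, 0.1845]
tcp_rot: [0.007, 0.213, 0.977, -0.0]
ft_force: [16.7, -6.6, -3.4]
finger_gap: 0.0133
```

Stopped at 17 N after about 77 mm of travel, which agrees with the gate having started about 18 mm open. I'll relax, release and rise.

>>> drive_tool([
  [-0.004,0,0,0,0,0],
  [-0.002,0,0,0,0,0],
  [0,0,0,0,0,0],
  [0,0,0,0,0,0],
  [0,0,0,0,0,0],
])

```text
clock: 4.73
tool_pos: [0.5185, 0.1427, 0.1845]
tcp_rot: [0.002, 0.213, 0.977, 0.001]
ft_force: [2.0, 2.0, 7.5]
finger_gap: 0.0131
```

>>> drive_tool([
  [0,0,0,0,0,0],
  [0,0,0,0,0,0],
  [0,0,0,0,0,0],
  [0,0,0,0,0,0],
  [0,0,0,0,0,0],
], grip=0)

```text
clock: 5.15
tool_pos: [0.5161, 0.1422, 0.1821]
tcp_rot: [-0.0, 0.214, 0.977, -0.0]
ft_force: [-0.2, -0.6, -0.6]
finger_gap: 0.0727
```

>>> drive_tool([
  [0,0,-0.03,0,0,0],
  [0,0,-0.04,0,0,0],
  [0,0,-0.04,0,0,0],
  [0,0,-0.03,0,0,0],
  [0,0,0,0,0,0],
])

```text
clock: 5.57
tool_pos: [0.5202, 0.1428, 0.3293]
tcp_rot: [0.005, 0.214, 0.977, 0.002]
ft_force: [0.8, 0.6, -0.5]
finger_gap: 0.0854
```

```bash
python3 - <<'E'
from h import *
from bench import *
st();c=get_calibration("wrist");p,d=camera("wrist");np.savez("pics/w2.npz",p=p,d=d,**c);cv2.imwrite("pics/w2.png",p)
W=cloud(d,c);V=p.max(2);hsv=cv2.cvtColor(p,cv2.COLOR_BGR2HSV)
M=(W[...,2]>.20)&(W[...,2]<.235)&(V<70)&(np.hypot(W[...,0]-.517,W[...,1]-.143)<.06)
P=W[M];print(len(P),rect(P),np.percentile(P[:,2],[5,50,95]))
t=np.radians(65.8);e=np.array([np.cos(t),np.sin(t)]);n=np.array([-e[1],e[0]])
o=P[:,:2].mean(0)-.077*e-.095*n;print("origin est",o)
print("gate off",(P[:,:2].mean(0)-[.5867,.1122])@n)
# rest: bar of B
M=(W[...,2]>.125)&(W[...,2]<.15)&(hsv[...,1]<60)&(hsv[...,2]>130)&(W[...,0]<.46)&(W[...,1]>.12);P=W[M];print("barB",len(P),rect(P) if len(P) else 0)
E
```

```text
5.57 [0.5202 0.1428 0.3293] yaw 65.32 z [ 0.012  0.002 -1.   ] J [ 0.14  0.19  1.51  0.    1.44 -1.  ] F [ 0.8  0.6 -0.5] gap 0.0854
1487 (array([516.8, 142.7]), array([13.9, 43.3]), 65.9, [[494.0, 145.0], [534.0, 128.0], [539.0, 140.0], [500.0, 158.0]]) [0.21282737 0.21641119 0.21769595]
origin est [0.57012111 0.03448902]
gate off 0.07826641853555458
barB 1670 (array([412. , 202.1]), array([21.5, 61.2]), 85.4, [[381.0, 194.0], [442.0, 189.0], [443.0, 210.0], [382.0, 215.0]])
```

```bash
sed -i 's/rows.append(\[round(v,4) for v/rows.append([round(float(v),4) for v/' h.py; python3 -c "
from h import *
plan([.400,.2005,.28],89.4,0,5)"
```

```text
[[0.0265, 0.0006, 0.009, 0.0005, 0.0014, -0.0841], [0.0263, 0.0028, 0.0091, 0.0005, 0.0014, -0.0841], [0.026, 0.005, 0.0091, 0.0005, 0.0014, -0.0841], [0.0255, 0.0072, 0.0091, 0.0005, 0.0014, -0.0841], [0.0248, 0.0093, 0.0092, 0.0005, 0.0014, -0.0841]]
```

>>> drive_tool([
  [0.0265,0.001,0.009,0,0,-0.084],
  [0.026,0.003,0.009,0,0,-0.084],
  [0.026,0.005,0.009,0,0,-0.084],
  [0.0255,0.007,0.009,0,0,-0.084],
  [0.025,0.009,0.009,0,0,-0.084],
])

```text
clock: 6.03
tool_pos: [0.3955, 0.2002, 0.2753]
tcp_rot: [-0.002, 0.004, 1.0, -0.0]
ft_force: [-0.4, 0.7, -0.6]
finger_gap: 0.0853
```

>>> drive_tool([
  [0,0,0,0,0,0],
  [0,0,0,0,0,0],
  [0,0,0,0,0,0],
  [0,0,0,0,0,0],
  [0,0,0,0,0,0],
])

```text
clock: 6.45
tool_pos: [0.399, 0.2, 0.2774]
tcp_rot: [0.0, 0.006, 1.0, 0.0]
ft_force: [-1.8, -0.0, -0.5]
finger_gap: 0.0854
```

```bash
cat > look.py <<'E'
from h import *
from bench import *
import sys
def look(name,x,y):
    st();c=get_calibration("wrist");p,d=camera("wrist");np.savez(f"pics/{name}.npz",p=p,d=d,**c);cv2.imwrite(f"pics/{name}.png",p)
    W=cloud(d,c);hsv=cv2.cvtColor(p,cv2.COLOR_BGR2HSV)
    M=(W[...,2]>.132)&(W[...,2]<.148)&(hsv[...,1]<60)&(hsv[...,2]>120)&(np.hypot(W[...,0]-x,W[...,1]-y)<.07)
    P=W[M];print("bar",len(P),rect(P),np.percentile(P[:,2],[5,50,95]).round(4))
    v,u=np.nonzero(M);print("px",u.min(),u.max(),v.min(),v.max())
look(sys.argv[1],float(sys.argv[2]),float(sys.argv[3]))
E
python3 look.py w3 .4 .2
```

```text
6.45 [0.399  0.2    0.2774] yaw 89.3 z [ 0.001  0.    -1.   ] J [ 0.31  0.09  1.76 -0.    1.3  -1.25] F [-1.8 -0.  -0.5] gap 0.0854
bar 2560 (array([399.8, 200.3]), array([21.7, 83.5]), 89.4, [[358.0, 190.0], [441.0, 189.0], [442.0, 211.0], [358.0, 212.0]]) [0.1359 0.1381 0.1394]
px 307 339 161 279
```

View pics/w3.png

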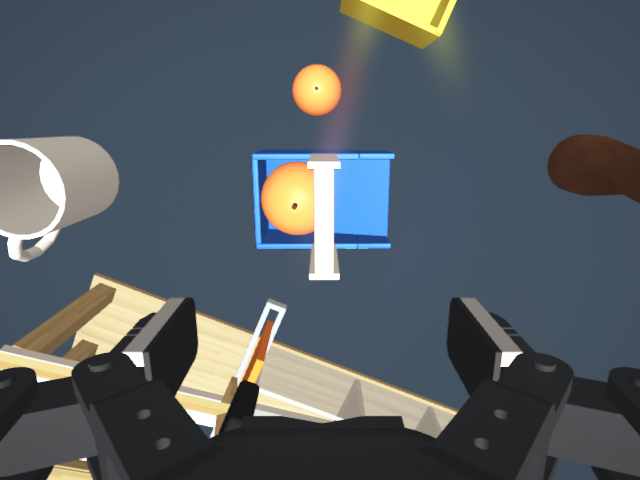

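Carrier B's bar is at (324,220), centred between the jaws, with its open end toward +y as expected. Descending and gripping.

>>> drive_tool([
  [-0.001,0,0.036,0,0,0],
  [0,0,0.036,0,0,0],
  [0,0,0.036,0,0,0],
  [0,0,0.034,0,0,0],
  [0,0,0.024,0,0,0],
])

```text
clock: 6.92
tool_pos: [0.3983, 0.1996, 0.109]
tcp_rot: [-0.001, 0.006, 1.0, -0.0]
ft_force: [-0.6, 1.0, -0.1]
finger_gap: 0.0851
```

>>> drive_tool([
  [0,0,0,0,0,0],
  [0,0,0,0,0,0],
  [0,0,0,0,0,0],
  [0,0,0,0,0,0],
  [0,0,0,0,0,0],
], grip=1)

```text
clock: 7.33
tool_pos: [0.4004, 0.2007, 0.113]
tcp_rot: [0.002, 0.005, 1.0, 0.001]
ft_force: [0.0, 0.2, 0.0]
finger_gap: 0.0257
```

>>> drive_tool([
  [0,0,0,0,0,0],
  [0,0,0,0,0,0],
  [0,0,0,0,0,0],
  [0,0,-0.005,0,0,0],
  [0,0,-0.01,0,0,0],
])

```text
clock: 7.75
tool_pos: [0.3974, 0.1998, 0.1258]
tcp_rot: [-0.001, 0.005, 1.0, -0.0]
ft_force: [-1.6, -0.3, -3.8]
finger_gap: 0.0126
```

```bash
python3 -c "
from h import *
st()
o=np.array([.570,.035]);t=np.radians(65.8);e=np.array([np.cos(t),np.sin(t)])
for x in(-.03,-.035): print(o+x*e)
s=plan([.398,.2,.36],89.3,0,10)
s=plan([*(o-.03*e),.36],65.8,0,10,s)
"
```

```text
7.75 [0.3974 0.1998 0.1258] yaw 89.39 z [-0.003 -0.001 -1.   ] J [ 0.31  0.28  1.96 -0.    0.91 -1.25] F [-1.6 -0.3 -3.8] gap 0.0126
[0.55770231 0.0076364 ]
[0.55565269 0.0030758 ]
[[0.0, 0.0, -0.0234, -0.0001, -0.0003, 0.0002], [-0.0, 0.0, -0.0234, -0.0001, -0.0003, 0.0002], [-0.0, 0.0, -0.0234, -0.0001, -0.0003, 0.0002], [-0.0, 0.0, -0.0234, -0.0001, -0.0003, 0.0002], [-0.0, 0.0, -0.0234, -0.0001, -0.0003, 0.0002]]
[[-0.0, 0.0, -0.0234, -0.0001, -0.0003, 0.0002], [-0.0, 0.0, -0.0234, -0.0001, -0.0003, 0.0002], [-0.0, 0.0, -0.0234, -0.0001, -0.0003, 0.0002], [-0.0, 0.0, -0.0234, -0.0001, -0.0003, 0.0002], [-0.0001, 0.0, -0.0234, -0.0001, -0.0003, 0.0002]]
[[-0.0162, -0.019, 0.0, 0.0, 0.0, 0.041], [-0.017, -0.0184, 0.0, 0.0, 0.0, 0.041], [-0.0177, -0.0176, 0.0, 0.0, 0.0, 0.041], [-0.0184, -0.0169, 0.0, 0.0, 0.0, 0.041], [-0.0191, -0.0161, 0.0, 0.0, 0.0, 0.041]]
[[-0.0197, -0.0153, 0.0, 0.0, 0.0, 0.041], [-0.0204, -0.0145, 0.0, 0.0, 0.0, 0.041], [-0.0209, -0.0137, 0.0, 0.0, 0.0, 0.041], [-0.0215, -0.0128, 0.0, 0.0, 0.0, 0.041], [-0.022, -0.0119, 0.0, 0.0, 0.0, 0.041]]
```

>>> drive_tool([
  [0,0,-0.012,0,0,0],
  [0,0,-0.024,0,0,0],
  [0,0,-0.03,0,0,0],
  [0,0,-0.03,0,0,0],
  [0,0,-0.03,0,0,0],
])

```text
clock: 8.17
tool_pos: [0.3975, 0.1998, 0.2533]
tcp_rot: [-0.001, 0.005, 1.0, -0.0]
ft_force: [-0.1, 0.5, -4.0]
finger_gap: 0.0125
```

>>> drive_tool([
  [0,0,-0.03,0,0,0.05],
  [0,0,-0.03,0,0,0.09],
  [0,0,-0.024,0,0,0.11],
  [0,0,-0.016,0,0,0.1],
  [0,0,-0.008,0,0,0.06],
])

```text
clock: 8.58
tool_pos: [0.3989, 0.2002, 0.3628]
tcp_rot: [0.001, 0.211, 0.977, 0.001]
ft_force: [0.2, 0.6, -3.9]
finger_gap: 0.0127
```

>>> drive_tool([
  [-0.006,-0.003,0,0,0,0],
  [-0.0115,-0.0055,0,0,0,0],
  [-0.017,-0.0085,0,0,0,0],
  [-0.017,-0.0085,0,0,0,0],
  [-0.017,-0.0085,0,0,0,0],
])

```text
clock: 9.0
tool_pos: [0.4469, 0.14, 0.3589]
tcp_rot: [-0.001, 0.207, 0.978, -0.001]
ft_force: [-0.2, 0.8, -3.5]
finger_gap: 0.0129
```

>>> drive_tool([
  [-0.017,-0.0085,0,0,0,0],
  [-0.017,-0.0085,0,0,0,0],
  [-0.017,-0.0085,0,0,0,0],
  [-0.017,-0.0085,0,0,0,0],
  [-0.017,-0.0085,0,0,0,0],
])

```text
clock: 9.42
tool_pos: [0.5071, 0.0663, 0.3586]
tcp_rot: [-0.002, 0.208, 0.978, -0.0]
ft_force: [-0.1, 0.4, -4.3]
finger_gap: 0.0131
```

>>> drive_tool([
  [-0.017,-0.0085,0,0,0,0],
  [-0.017,-0.0085,0,0,0,0],
  [-0.017,-0.0085,0,0,0,0],
  [-0.0115,-0.0055,0,0,0,0],
  [-0.006,-0.003,0,0,0,0],
])

```text
clock: 9.83
tool_pos: [0.5566, 0.0071, 0.3589]
tcp_rot: [-0.001, 0.209, 0.978, -0.0]
ft_force: [-0.2, 0.2, -5.1]
finger_gap: 0.0126
```

```bash
python3 -c "
from h import *
from bench import *
st();p,d=camera('wrist');cv2.imwrite('pics/w4.png',cv2.resize(p,(480,360)))
o=np.array([.570,.035]);t=np.radians(65.8);e=np.array([np.cos(t),np.sin(t)])
# pour: bar point at ramp x=-.03, bar height .29; TCP = bar + .016*toolz
def tcp(x,h,tilt):
    b=np.array([*(o+x*e),h]);return b+.016*pose(65.8,tilt).as_matrix()[:,2]
s=plan(tcp(-.035,.31,13),65.8,13,5)
s=plan(tcp(-.03,.288,38),65.8,38,10,s)
"
```

```text
9.83 [0.5566 0.0071 0.3589] yaw 65.89 z [-0.002 -0.    -1.   ] J [-0.11  0.21  1.41 -0.    1.52 -1.26] F [-0.2  0.2 -5.1] gap 0.0126
[[-0.0001, -0.0015, 0.0129, 0.0451, -0.0002, 0.0003], [-0.0001, -0.0009, 0.013, 0.0451, -0.0002, 0.0003], [-0.0001, -0.0003, 0.013, 0.0451, -0.0002, 0.0003], [-0.0001, 0.0003, 0.013, 0.0451, -0.0002, 0.0003], [-0.0001, 0.0009, 0.013, 0.0451, -0.0002, 0.0003]]
[[-0.0, 0.0003, 0.0019, 0.0436, 0.0, -0.0], [-0.0, 0.0004, 0.0019, 0.0436, 0.0, -0.0], [-0.0, 0.0005, 0.0018, 0.0436, 0.0, -0.0], [-0.0, 0.0005, 0.0018, 0.0436, 0.0, -0.0], [0.0, 0.0006, 0.0018, 0.0436, 0.0, -0.0]]
[[-0.0, 0.0007, 0.0018, 0.0436, 0.0, -0.0], [-0.0, 0.0008, 0.0017, 0.0436, 0.0, -0.0], [-0.0, 0.0009, 0.0017, 0.0436, 0.0, -0.0], [-0.0, 0.0009, 0.0017, 0.0436, 0.0, -0.0], [-0.0, 0.001, 0.0016, 0.0436, 0.0, -0.0]]
```

View pics/w4.png

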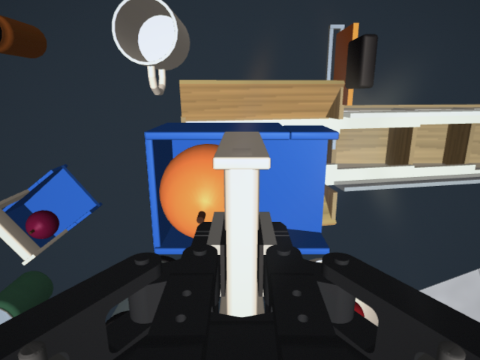

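Centred over the hopper with the peach still at the back. Lowering and tipping.

>>> drive_tool([
  [0,-0.0015,0.013,0.045,0,0],
  [0,-0.001,0.013,0.045,0,0],
  [0,0,0.013,0.045,0,0],
  [0,0,0.013,0.045,0,0],
  [0,0.001,0.013,0.045,0,0],
])

```text
clock: 10.3
tool_pos: [0.5525, 0.0028, 0.2949]
tcp_rot: [-0.024, 0.207, 0.972, -0.11]
ft_force: [0.1, 0.4, -3.6]
finger_gap: 0.0132
```

>>> drive_tool([
  [0,0.0003,0.002,0.043,0,0],
  [0,0.0005,0.002,0.043,0,0],
  [0,0.0005,0.002,0.043,0,0],
  [0,0.0005,0.002,0.043,0,0],
  [0,0.0005,0.002,0.043,0,0],
])

```text
clock: 10.72
tool_pos: [0.5524, 0.0023, 0.285]
tcp_rot: [-0.046, 0.203, 0.954, -0.214]
ft_force: [1.3, 0.4, -5.1]
finger_gap: 0.0128
```

>>> drive_tool([
  [0,0.0005,0.002,0.043,0,0],
  [0,0.001,0.002,0.043,0,0],
  [0,0.001,0.002,0.043,0,0],
  [0,0.001,0.0015,0.043,0,0],
  [0,0.001,0.0015,0.043,0,0],
])

```text
clock: 11.13
tool_pos: [0.5525, 0.0018, 0.2751]
tcp_rot: [-0.067, 0.197, 0.926, -0.315]
ft_force: [-0.3, -0.1, -3.2]
finger_gap: 0.0132
```

>>> drive_tool([
  [0,0,0,0,0,0],
  [0,0,0,0,0,0],
  [0,0,0,0,0,0],
  [0,0,0,0,0,0],
  [0,0,0,0,0,0],
])

```text
clock: 11.55
tool_pos: [0.5528, 0.0004, 0.2759]
tcp_rot: [-0.067, 0.198, 0.926, -0.314]
ft_force: [-0.1, 0.2, -2.5]
finger_gap: 0.0128
```

```bash
python3 -c "
from h import *
from bench import *
st();p,d=camera('scene');p=p[180:360,280:580];cv2.imwrite('pics/s5.png',cv2.resize(p,None,fx=2,fy=2))
"
```

```text
11.55 [5.528e-01 4.000e-04 2.759e-01] yaw 65.83 z [-0.248 -0.555 -0.794] J [ 0.21  0.5   1.37 -0.52  1.69 -0.89] F [-0.1  0.2 -2.5] gap 0.0128
```

View pics/s5.png

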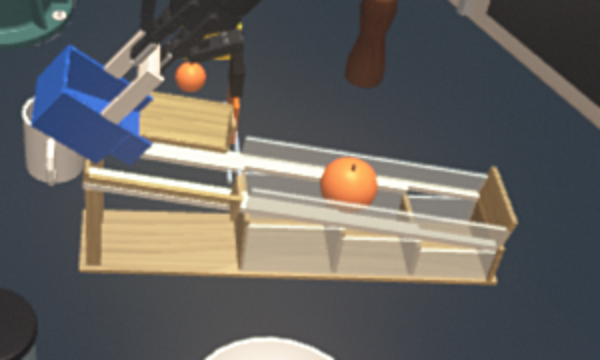

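The peach is out and rolling down the rails, at (348,182) in this view. Next: un-tip and return carrier B.

```bash
python3 -c "
from h import *
s=plan([.5566,.0071,.36],65.8,0,10)
s=plan([.399,.2,.36],65.8,0,10,s)
s=plan([.399,.2,.26],89.4,0,5,s)
"
```

```text
[[-0.0001, -0.0045, -0.0071, -0.0654, 0.0001, 0.0001], [-0.0001, -0.004, -0.0074, -0.0654, 0.0001, 0.0001], [-0.0001, -0.0035, -0.0077, -0.0654, 0.0001, 0.0001], [-0.0001, -0.003, -0.0079, -0.0654, 0.0001, 0.0001], [-0.0001, -0.0025, -0.0081, -0.0654, 0.0001, 0.0001]]
[[-0.0001, -0.002, -0.0082, -0.0654, 0.0001, 0.0001], [-0.0001, -0.0014, -0.0083, -0.0654, 0.0001, 0.0001], [-0.0001, -0.0009, -0.0084, -0.0654, 0.0001, 0.0001], [-0.0001, -0.0003, -0.0084, -0.0654, 0.0001, 0.0001], [-0.0001, 0.0002, -0.0084, -0.0654, 0.0001, 0.0001]]
[[0.0223, 0.0111, 0.0, 0.0, 0.0, 0.0], [0.0223, 0.0111, 0.0, 0.0, 0.0, 0.0], [0.0223, 0.0111, 0.0, 0.0, 0.0, 0.0], [0.0223, 0.0111, 0.0, 0.0, 0.0, 0.0], [0.0223, 0.0111, 0.0, 0.0, 0.0, 0.0]]
[[0.0223, 0.0111, 0.0, 0.0, 0.0, 0.0], [0.0223, 0.0111, 0.0, 0.0, 0.0, 0.0], [0.0223, 0.0111, 0.0, 0.0, 0.0, 0.0], [0.0223, 0.0111, 0.0, 0.0, 0.0, 0.0], [0.0223, 0.0111, 0.0, 0.0, 0.0, 0.0]]
[[0.0, 0.0, 0.02, 0.0, 0.0, -0.0824], [0.0, 0.0, 0.02, 0.0, 0.0, -0.0824], [0.0, 0.0, 0.02, 0.0, 0.0, -0.0824], [0.0, 0.0, 0.02, 0.0, 0.0, -0.0824], [0.0, 0.0, 0.02, 0.0, 0.0, -0.0824]]
```

>>> drive_tool([
  [0,-0.0045,-0.007,-0.065,0,0],
  [0,-0.004,-0.0075,-0.065,0,0],
  [0,-0.0035,-0.0075,-0.065,0,0],
  [0,-0.003,-0.008,-0.065,0,0],
  [0,-0.0025,-0.008,-0.065,0,0],
])

```text
clock: 12.02
tool_pos: [0.5542, 0.004, 0.3182]
tcp_rot: [-0.034, 0.206, 0.965, -0.159]
ft_force: [-0.3, 0.8, -3.4]
finger_gap: 0.0135
```

>>> drive_tool([
  [0,-0.002,-0.008,-0.065,0,0],
  [0,-0.0015,-0.0085,-0.065,0,0],
  [0,-0.001,-0.0085,-0.065,0,0],
  [0,0,-0.0085,-0.066,0,0],
  [0,0,-0.0085,-0.066,0,0],
])

```text
clock: 12.43
tool_pos: [0.5554, 0.0074, 0.3605]
tcp_rot: [0.0, 0.209, 0.978, -0.0]
ft_force: [-0.8, 0.6, -2.8]
finger_gap: 0.0129
```

>>> drive_tool([
  [0.022,0.011,0,0,0,0],
  [0.022,0.011,0,0,0,0],
  [0.022,0.011,0,0,0,0],
  [0.022,0.011,0,0,0,0],
  [0.022,0.011,0,0,0,0],
])

```text
clock: 12.85
tool_pos: [0.4765, 0.1028, 0.3595]
tcp_rot: [-0.0, 0.209, 0.978, -0.002]
ft_force: [-0.3, 0.1, -3.1]
finger_gap: 0.0131
```

>>> drive_tool([
  [0.022,0.011,0,0,0,0],
  [0.022,0.011,0,0,0,0],
  [0.022,0.011,0,0,0,0],
  [0.022,0.011,0,0,0,0],
  [0.022,0.011,0,0,0,0],
])

```text
clock: 13.27
tool_pos: [0.3987, 0.198, 0.3594]
tcp_rot: [-0.0, 0.209, 0.978, -0.002]
ft_force: [0.1, 0.1, -2.7]
finger_gap: 0.0127
```

>>> drive_tool([
  [0,0,0.02,0,0,-0.082],
  [0,0,0.02,0,0,-0.082],
  [0,0,0.02,0,0,-0.082],
  [0,0,0.02,0,0,-0.082],
  [0,0,0.02,0,0,-0.082],
])

```text
clock: 13.68
tool_pos: [0.3995, 0.1971, 0.2587]
tcp_rot: [-0.0, 0.003, 1.0, -0.002]
ft_force: [-0.2, 0.2, -2.7]
finger_gap: 0.0126
```

>>> drive_tool([
  [0,0,0,0,0,0],
  [0,0,0,0,0,0],
  [0,0,0,0,0,0],
  [0,0,0,0,0,0],
  [0,0,0,0,0,0],
])

```text
clock: 14.1
tool_pos: [0.4009, 0.198, 0.2604]
tcp_rot: [0.001, 0.006, 1.0, -0.001]
ft_force: [-0.2, 0.3, -3.0]
finger_gap: 0.0132
```

```bash
python3 -c "
from h import *
st()"
```

```text
14.1 [0.4009 0.198  0.2604] yaw 89.32 z [ 0.001 -0.002 -1.   ] J [ 0.31  0.11  1.78 -0.    1.25 -1.25] F [-0.2  0.3 -3. ] gap 0.0132
```

>>> drive_tool([
  [0,0,0.04,0,0,0],
  [0,0,0.04,0,0,0],
  [0,0,0.035,0,0,0],
  [0,0,0.02,0,0,0],
  [0,0,0.008,0,0,0],
])

```text
clock: 14.52
tool_pos: [0.3982, 0.1969, 0.1139]
tcp_rot: [-0.003, 0.006, 1.0, -0.002]
ft_force: [-0.9, -0.3, -3.5]
finger_gap: 0.0131
```

>>> drive_tool([
  [0,0,0.001,0,0,0],
  [0,0,0.001,0,0,0],
  [0,0,0.001,0,0,0],
  [0,0,0.001,0,0,0],
  [0,0,0.001,0,0,0],
])

```text
clock: 14.93
tool_pos: [0.401, 0.1979, 0.1126]
tcp_rot: [0.001, 0.005, 1.0, -0.001]
ft_force: [-5.4, -1.4, 25.5]
finger_gap: 0.0128
```

>>> drive_tool([
  [0,0,-0.002,0,0,0],
  [0,0,0,0,0,0],
  [0,0,0,0,0,0],
  [0,0,0,0,0,0],
  [0,0,0,0,0,0],
])

```text
clock: 15.35
tool_pos: [0.3997, 0.1974, 0.113]
tcp_rot: [-0.001, 0.005, 1.0, -0.001]
ft_force: [0.2, -0.2, -2.9]
finger_gap: 0.0131
```

>>> drive_tool([
  [0,0,0,0,0,0],
  [0,0,0,0,0,0],
  [0,0,0,0,0,0],
  [0,0,0,0,0,0],
  [0,0,0,0,0,0],
], grip=0)

```text
clock: 15.77
tool_pos: [0.3999, 0.1974, 0.1131]
tcp_rot: [-0.001, 0.005, 1.0, -0.001]
ft_force: [1.0, 0.6, 0.4]
finger_gap: 0.0725
```

>>> drive_tool([
  [0,0,-0.01,0,0,0],
  [0,0,-0.03,0,0,0],
  [0,0,-0.04,0,0,0],
  [0,0,-0.04,0,0,0],
  [0,0,-0.04,0,0,0],
])

```text
clock: 16.18
tool_pos: [0.3993, 0.1976, 0.2747]
tcp_rot: [-0.001, 0.005, 1.0, -0.001]
ft_force: [0.9, -0.2, -0.1]
finger_gap: 0.0855
```

```bash
python3 look.py w6 .4 .2; python3 -c "
from h import *
from bench import *
p,d=camera('scene');cv2.imwrite('pics/s6.png',p)
print('waypoints to A: bar (.5345,-.309) yaw 101.4')
s=plan([.48,0,.34],96,0,5)
s=plan([.5345,-.309,.29],101.4,0,10,s)"
```

```text
16.18 [0.3993 0.1976 0.2747] yaw 89.38 z [-0.002 -0.003 -1.   ] J [ 0.31  0.09  1.76 -0.    1.29 -1.25] F [ 0.9 -0.2 -0.1] gap 0.0855
bar 2630 (array([399.3, 196.8]), array([21.5, 84.1]), 89.3, [[357.0, 187.0], [441.0, 186.0], [441.0, 207.0], [357.0, 208.0]]) [0.1361 0.1381 0.1395]
px 306 338 160 280
waypoints to A: bar (.5345,-.309) yaw 101.4
[[-0.0157, -0.0397, -0.012, 0.0001, 0.0022, -0.0231], [-0.0148, -0.04, -0.012, 0.0001, 0.0022, -0.0231], [-0.0138, -0.0403, -0.012, 0.0001, 0.0022, -0.0231], [-0.0129, -0.0407, -0.012, 0.0001, 0.0022, -0.0231], [-0.0119, -0.0409, -0.0121, 0.0001, 0.0022, -0.0231]]
[[-0.0022, -0.0313, 0.005, 0.0, 0.0, -0.0094], [-0.0019, -0.0313, 0.005, 0.0, 0.0, -0.0094], [-0.0016, -0.0313, 0.005, 0.0, 0.0, -0.0094], [-0.0013, -0.0313, 0.005, 0.0, 0.0, -0.0094], [-0.001, -0.0314, 0.005, 0.0, 0.0, -0.0094]]
[[-0.0007, -0.0314, 0.005, 0.0, 0.0, -0.0094], [-0.0004, -0.0314, 0.005, 0.0, 0.0, -0.0094], [-0.0001, -0.0314, 0.005, 0.0, 0.0, -0.0094], [0.0002, -0.0314, 0.005, 0.0, 0.0, -0.0094], [0.0005, -0.0314, 0.005, 0.0, 0.0, -0.0094]]
```

View pics/s6.png

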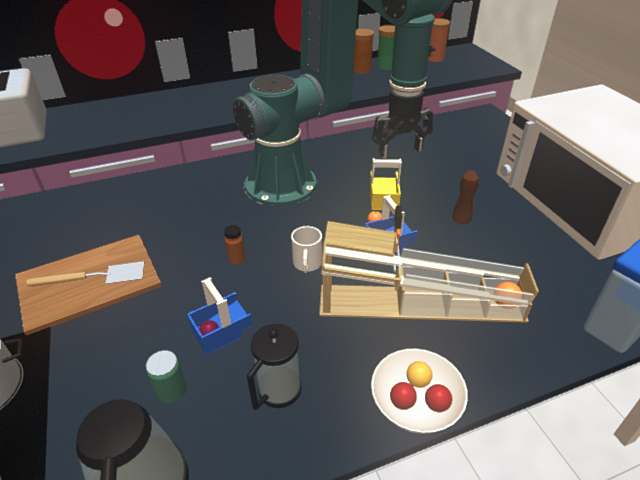

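The peach is in the last pocket at (508,293), and carrier B stands upright at (392,228). Moving to carrier A.

>>> drive_tool([
  [-0.013,-0.036,-0.012,0,0,-0.023],
  [-0.013,-0.036,-0.012,0,0,-0.023],
  [-0.013,-0.037,-0.012,0,0,-0.023],
  [-0.013,-0.037,-0.012,0,0,-0.023],
  [-0.012,-0.037,-0.012,0,0,-0.023],
])

```text
clock: 16.7
tool_pos: [0.4704, 0.0158, 0.3336]
tcp_rot: [-0.001, -0.053, 0.999, -0.001]
ft_force: [1.6, -0.1, 0.2]
finger_gap: 0.0856
```

>>> drive_tool([
  [-0.003,-0.033,0.005,0,0,-0.0095],
  [-0.003,-0.033,0.005,0,0,-0.0095],
  [-0.002,-0.033,0.005,0,0,-0.0095],
  [-0.002,-0.033,0.005,0,0,-0.0095],
  [-0.001,-0.033,0.005,0,0,-0.0095],
])

```text
clock: 17.12
tool_pos: [0.5014, -0.1467, 0.308]
tcp_rot: [-0.001, -0.076, 0.997, -0.001]
ft_force: [-0.0, 0.7, 0.2]
finger_gap: 0.0852
```

>>> drive_tool([
  [-0.001,-0.033,0.005,0,0,-0.0095],
  [-0.001,-0.033,0.005,0,0,-0.0095],
  [0,-0.033,0.005,0,0,-0.0095],
  [0,-0.033,0.005,0,0,-0.0095],
  [0,-0.033,0.005,0,0,-0.0095],
])

```text
clock: 17.53
tool_pos: [0.5312, -0.3089, 0.2831]
tcp_rot: [-0.001, -0.1, 0.995, -0.001]
ft_force: [0.5, 0.8, -0.2]
finger_gap: 0.0853
```

>>> drive_tool([
  [0,0,0,0,0,0],
  [0,0,0,0,0,0],
  [0,0,0,0,0,0],
  [0,0,0,0,0,0],
  [0,0,0,0,0,0],
])

```text
clock: 17.95
tool_pos: [0.5315, -0.3061, 0.2844]
tcp_rot: [-0.001, -0.1, 0.995, -0.001]
ft_force: [0.0, 0.6, -0.0]
finger_gap: 0.0855
```

```bash
python3 look.py w7 .5345 -.309
```

```text
17.95 [ 0.5315 -0.3061  0.2844] yaw 101.48 z [-0.001 -0.002 -1.   ] J [-0.63  0.34  1.41 -0.    1.4  -2.4 ] F [ 0.   0.6 -0. ] gap 0.0855
bar 2442 (array([ 535.6, -311.4]), array([84. , 21.5]), 12.4, [[492.0, -310.0], [497.0, -331.0], [579.0, -313.0], [574.0, -292.0]]) [0.1362 0.1381 0.1394]
px 298 330 163 279
```

View pics/w7.png

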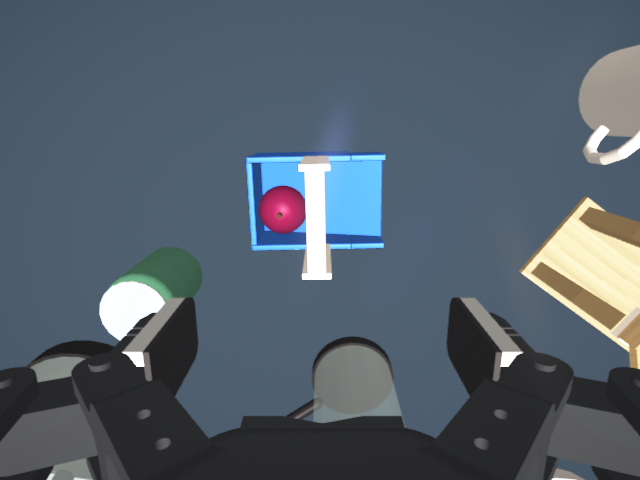

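Carrier A's bar is at (316,220), with the plum at the back on the left. I'll correct by −3/−6 mm and grasp.

>>> drive_tool([
  [-0.003,-0.006,0.036,0,0,-0.016],
  [0,0,0.04,0,0,0],
  [0,0,0.04,0,0,0],
  [0,0,0.036,0,0,0],
  [0,0,0.021,0,0,0],
])

```text
clock: 18.42
tool_pos: [0.5336, -0.3109, 0.1077]
tcp_rot: [-0.002, -0.108, 0.994, 0.0]
ft_force: [-0.1, 0.9, 0.3]
finger_gap: 0.0859
```

>>> drive_tool([
  [0,0,0,0,0,0],
  [0,0,0,0,0,0],
  [0,0,0,0,0,0],
  [0,0,0,0,0,0],
  [0,0,0,0,0,0],
], grip=1)

```text
clock: 18.83
tool_pos: [0.5369, -0.314, 0.1135]
tcp_rot: [0.001, -0.108, 0.994, -0.003]
ft_force: [0.3, -0.2, 0.2]
finger_gap: 0.0258
```

>>> drive_tool([
  [0,0,0,0,0,0],
  [0,0,0,0,0,0],
  [0,0,0,0,0,0],
  [0,0,-0.005,0,0,0],
  [0,0,-0.01,0,0,0],
])

```text
clock: 19.25
tool_pos: [0.5343, -0.3124, 0.1252]
tcp_rot: [-0.002, -0.107, 0.994, -0.0]
ft_force: [0.5, 0.9, -4.6]
finger_gap: 0.013
```

>>> drive_tool([
  [0,0,-0.012,0,0,0],
  [0,0,-0.024,0,0,0],
  [0,0,-0.03,0,0,0],
  [0,0,-0.03,0,0,0],
  [0,0,-0.03,0,0,0],
])

```text
clock: 19.67
tool_pos: [0.5354, -0.3128, 0.2544]
tcp_rot: [-0.001, -0.107, 0.994, -0.001]
ft_force: [1.1, 0.5, -3.3]
finger_gap: 0.0131
```

>>> drive_tool([
  [0,0,-0.03,0,0,0],
  [0,0,-0.03,0,0,0],
  [0,0,-0.024,0,0,0],
  [0,0,-0.016,0,0,0],
  [0,0,-0.008,0,0,0],
])

```text
clock: 20.08
tool_pos: [0.5365, -0.3132, 0.3644]
tcp_rot: [0.001, -0.107, 0.994, -0.003]
ft_force: [0.7, 0.1, -3.0]
finger_gap: 0.0134
```

```bash
python3 -c "
from h import *
st()
s=plan([.5566,.0071,.36],65.8,0,20)"
```

```text
20.08 [ 0.5365 -0.3132  0.3644] yaw 102.32 z [ 0.003 -0.006 -1.   ] J [-0.64  0.3   1.27 -0.    1.56 -2.42] F [ 0.7  0.1 -3. ] gap 0.0134
[[-0.0044, 0.0154, 0.0001, -0.0003, 0.0002, 0.0319], [-0.0039, 0.0156, 0.0001, -0.0003, 0.0002, 0.0319], [-0.0034, 0.0157, 0.0001, -0.0003, 0.0002, 0.0319], [-0.0029, 0.0158, 0.0001, -0.0003, 0.0002, 0.0319], [-0.0024, 0.0159, 0.0001, -0.0003, 0.0002, 0.0319]]
[[-0.0019, 0.0159, 0.0001, -0.0003, 0.0002, 0.0319], [-0.0014, 0.016, 0.0002, -0.0003, 0.0002, 0.0319], [-0.0009, 0.016, 0.0002, -0.0003, 0.0002, 0.0319], [-0.0004, 0.016, 0.0002, -0.0003, 0.0002, 0.0319], [0.0001, 0.016, 0.0002, -0.0003, 0.0002, 0.0319]]
[[0.0007, 0.016, 0.0002, -0.0003, 0.0002, 0.0319], [0.0012, 0.016, 0.0002, -0.0003, 0.0002, 0.0319], [0.0017, 0.016, 0.0002, -0.0003, 0.0002, 0.0319], [0.0022, 0.0159, 0.0002, -0.0003, 0.0002, 0.0319], [0.0027, 0.0158, 0.0002, -0.0003, 0.0002, 0.0319]]
[[0.0032, 0.0157, 0.0002, -0.0003, 0.0002, 0.0319], [0.0037, 0.0156, 0.0002, -0.0003, 0.0002, 0.0319], [0.0042, 0.0155, 0.0002, -0.0003, 0.0002, 0.0319], [0.0047, 0.0153, 0.0002, -0.0003, 0.0002, 0.0319], [0.0052, 0.0152, 0.0002, -0.0003, 0.0002, 0.0319]]
```

>>> drive_tool([
  [0,0,0,0,0,0.04],
  [0,0,0,0,0,0.07],
  [0,0,0,0,0,0.07],
  [0,0,0,0,0,0.07],
  [0,0,0,0,0,0.07],
])

```text
clock: 20.5
tool_pos: [0.5352, -0.3122, 0.3597]
tcp_rot: [-0.001, 0.054, 0.999, -0.001]
ft_force: [-0.4, 0.0, -4.0]
finger_gap: 0.0129
```

>>> drive_tool([
  [0,0,0,0,0,0.07],
  [0,0,0,0,0,0.07],
  [0,0,0,0,0,0.07],
  [0,0,0,0,0,0.067],
  [0,0,0,0,0,0.04],
])

```text
clock: 20.92
tool_pos: [0.5352, -0.3122, 0.3597]
tcp_rot: [-0.001, 0.211, 0.977, -0.001]
ft_force: [0.1, -0.6, -4.1]
finger_gap: 0.0127
```

>>> drive_tool([
  [0.002,0.0055,0,0,0,0],
  [0.004,0.011,0,0,0,0],
  [0.0063,0.0167,0,0,0,0],
  [0.0063,0.0167,0,0,0,0],
  [0.0063,0.0167,0,0,0,0],
])

```text
clock: 21.33
tool_pos: [0.54, -0.2396, 0.3598]
tcp_rot: [-0.001, 0.209, 0.978, -0.001]
ft_force: [0.2, 0.3, -4.1]
finger_gap: 0.0129
```

>>> drive_tool([
  [0.0063,0.0167,0,0,0,0],
  [0.0063,0.0167,0,0,0,0],
  [0.0063,0.0167,0,0,0,0],
  [0.0063,0.0167,0,0,0,0],
  [0.0063,0.0167,0,0,0,0],
])

```text
clock: 21.75
tool_pos: [0.5453, -0.1503, 0.3597]
tcp_rot: [-0.001, 0.208, 0.978, -0.001]
ft_force: [1.6, 0.8, -3.8]
finger_gap: 0.013
```

>>> drive_tool([
  [0.0063,0.0167,0,0,0,0],
  [0.0063,0.0167,0,0,0,0],
  [0.0063,0.0167,0,0,0,0],
  [0.0063,0.0167,0,0,0,0],
  [0.0063,0.0167,0,0,0,0],
])

```text
clock: 22.17
tool_pos: [0.5505, -0.0613, 0.3595]
tcp_rot: [-0.001, 0.208, 0.978, -0.001]
ft_force: [0.4, 0.5, -3.5]
finger_gap: 0.0131
```

>>> drive_tool([
  [0.0063,0.0167,0,0,0,0],
  [0.0063,0.0167,0,0,0,0],
  [0.0063,0.0167,0,0,0,0],
  [0.004,0.011,0,0,0,0],
  [0.002,0.0055,0,0,0,0],
])

```text
clock: 22.58
tool_pos: [0.5553, 0.0098, 0.3593]
tcp_rot: [-0.001, 0.208, 0.978, -0.001]
ft_force: [-0.2, -0.7, -4.1]
finger_gap: 0.0131
```

>>> drive_tool([
  [0,0,0,0,0,0],
  [0,0,0,0,0,0],
  [0,0,0,0,0,0],
  [0,0,0,0,0,0],
  [0,0,0,0,0,0],
])

```text
clock: 23.0
tool_pos: [0.5558, 0.0068, 0.3593]
tcp_rot: [-0.0, 0.21, 0.978, -0.002]
ft_force: [-0.3, -0.8, -3.4]
finger_gap: 0.013
```

```bash
python3 -c "
from h import *
from bench import *
st();p,d=camera('wrist');cv2.imwrite('pics/w8.png',cv2.resize(p,(480,360)))
s=plan([.5566,.0071,.3589],65.8,0,5)"
```

```text
23.0 [0.5558 0.0068 0.3593] yaw 65.77 z [-0.001 -0.003 -1.   ] J [-0.11  0.2   1.41 -0.    1.52 -1.26] F [-0.3 -0.8 -3.4] gap 0.013
[[-0.0001, 0.0001, 0.0001, -0.0006, -0.0, -0.0001], [-0.0001, 0.0001, 0.0001, -0.0006, -0.0, -0.0001], [-0.0001, 0.0001, 0.0001, -0.0006, -0.0, -0.0001], [-0.0001, 0.0001, 0.0001, -0.0006, -0.0, -0.0001], [-0.0001, 0.0001, 0.0001, -0.0006, -0.0, -0.0001]]
```

View pics/w8.png

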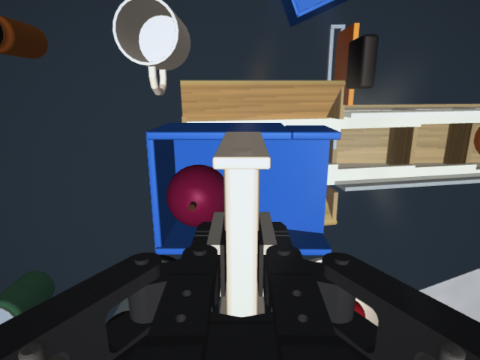

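Same pose as for the peach, with the plum at the back of the carrier. I'll repeat the same tipping sequence.

>>> drive_tool([
  [0,-0.0015,0.013,0.045,0,0],
  [0,-0.001,0.013,0.045,0,0],
  [0,0,0.013,0.045,0,0],
  [0,0,0.013,0.045,0,0],
  [0,0.001,0.013,0.045,0,0],
])

```text
clock: 23.47
tool_pos: [0.553, 0.0003, 0.2943]
tcp_rot: [-0.024, 0.208, 0.971, -0.112]
ft_force: [-0.1, -0.1, -3.9]
finger_gap: 0.0128
```

>>> drive_tool([
  [0,0.0003,0.002,0.043,0,0],
  [0,0.0005,0.002,0.043,0,0],
  [0,0.0005,0.002,0.043,0,0],
  [0,0.0005,0.002,0.043,0,0],
  [0,0.0005,0.002,0.043,0,0],
])

```text
clock: 23.88
tool_pos: [0.5529, -0.0001, 0.2843]
tcp_rot: [-0.046, 0.205, 0.954, -0.215]
ft_force: [0.4, -0.1, -3.8]
finger_gap: 0.0134
```

>>> drive_tool([
  [0,0.0005,0.002,0.043,0,0],
  [0,0.001,0.002,0.043,0,0],
  [0,0.001,0.002,0.043,0,0],
  [0,0.001,0.0015,0.043,0,0],
  [0,0.001,0.0015,0.043,0,0],
])

```text
clock: 24.3
tool_pos: [0.5529, -0.0005, 0.2741]
tcp_rot: [-0.067, 0.198, 0.925, -0.316]
ft_force: [1.1, 0.5, -3.3]
finger_gap: 0.0132
```

>>> drive_tool([
  [0,0,0,0,0,0],
  [0,0,0,0,0,0],
  [0,0,0,0,0,0],
  [0,0,0,0,0,0],
  [0,0,0,0,0,0],
])

```text
clock: 24.72
tool_pos: [0.5523, -0.0011, 0.275]
tcp_rot: [-0.067, 0.199, 0.926, -0.315]
ft_force: [0.8, -0.2, -2.6]
finger_gap: 0.0132
```

>>> drive_tool([
  [0,0,0,0,0,0],
  [0,0,0,0,0,0],
  [0,0,0,0,0,0],
  [0,0,0,0,0,0],
  [0,0,0,0,0,0],
])

```text
clock: 25.13
tool_pos: [0.5521, -0.0007, 0.2743]
tcp_rot: [-0.068, 0.198, 0.925, -0.316]
ft_force: [0.4, 0.3, -3.3]
finger_gap: 0.0127
```

```bash
python3 -c "
from h import *
from bench import *
st();p,d=camera('scene');p=p[180:360,280:580];cv2.imwrite('pics/s9.png',cv2.resize(p,None,fx=2,fy=2))
s=plan([.5566,.0071,.36],65.8,0,10)
s=plan([.5360,-.3125,.36],65.8,0,10,s)
s=plan([.5360,-.3125,.26],102.4,0,10,s)
"
```

```text
25.13 [ 0.5521 -0.0007  0.2743] yaw 65.83 z [-0.25  -0.558 -0.791] J [ 0.21  0.5   1.37 -0.52  1.68 -0.89] F [ 0.4  0.3 -3.3] gap 0.0127
[[-0.0001, -0.0045, -0.0073, -0.0658, 0.0, 0.0001], [-0.0001, -0.004, -0.0076, -0.0658, 0.0, 0.0001], [-0.0001, -0.0035, -0.0079, -0.0658, 0.0, 0.0001], [-0.0001, -0.003, -0.0081, -0.0658, 0.0, 0.0001], [-0.0001, -0.0025, -0.0083, -0.0658, 0.0, 0.0001]]
[[-0.0001, -0.0019, -0.0084, -0.0658, 0.0, 0.0001], [-0.0001, -0.0014, -0.0085, -0.0658, 0.0, 0.0001], [-0.0001, -0.0008, -0.0086, -0.0658, 0.0, 0.0001], [-0.0001, -0.0002, -0.0086, -0.0658, 0.0, 0.0001], [-0.0001, 0.0003, -0.0086, -0.0658, 0.0, 0.0001]]
[[-0.0112, -0.03, 0.0, 0.0, 0.0, 0.0], [-0.0112, -0.03, 0.0, 0.0, 0.0, 0.0], [-0.0112, -0.03, 0.0, 0.0, 0.0, 0.0], [-0.0112, -0.03, 0.0, 0.0, 0.0, 0.0], [-0.0112, -0.03, 0.0, 0.0, 0.0, 0.0]]
[[-0.0112, -0.03, 0.0, 0.0, 0.0, 0.0], [-0.0112, -0.03, 0.0, 0.0, 0.0, 0.0], [-0.0112, -0.03, 0.0, 0.0, 0.0, 0.0], [-0.0112, -0.03, 0.0, 0.0, 0.0, 0.0], [-0.0112, -0.03, 0.0, 0.0, 0.0, 0.0]]
[[0.0, 0.0, 0.01, 0.0, 0.0, -0.0639], [0.0, 0.0, 0.01, 0.0, 0.0, -0.0639], [0.0, 0.0, 0.01, 0.0, 0.0, -0.0639], [0.0, 0.0, 0.01, 0.0, 0.0, -0.0639], [0.0, 0.0, 0.01, 0.0, 0.0, -0.0639]]
[[0.0, 0.0, 0.01, 0.0, 0.0, -0.0639], [0.0, 0.0, 0.01, 0.0, 0.0, -0.0639], [0.0, 0.0, 0.01, 0.0, 0.0, -0.0639], [0.0, 0.0, 0.01, 0.0, 0.0, -0.0639], [0.0, 0.0, 0.01, 0.0, 0.0, -0.0639]]
```

View pics/s9.png

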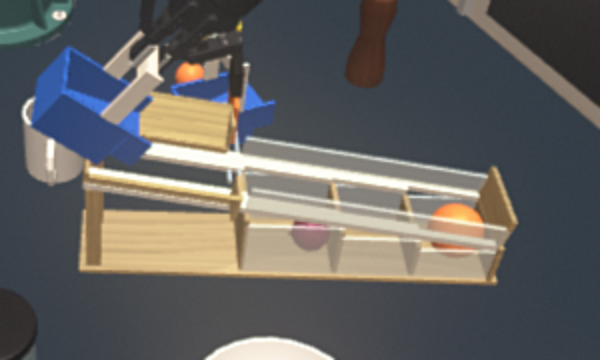

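The plum is in the first pocket at (310,235) and the peach in the last at (455,228). Returning carrier A.

>>> drive_tool([
  [0,-0.0045,-0.007,-0.066,0,0],
  [0,-0.004,-0.0075,-0.066,0,0],
  [0,-0.0035,-0.008,-0.066,0,0],
  [0,-0.003,-0.008,-0.066,0,0],
  [0,-0.0025,-0.008,-0.066,0,0],
])

```text
clock: 25.6
tool_pos: [0.5538, 0.0032, 0.3173]
tcp_rot: [-0.034, 0.206, 0.965, -0.158]
ft_force: [0.2, -0.1, -3.6]
finger_gap: 0.0131
```

>>> drive_tool([
  [0,-0.002,-0.0085,-0.066,0,0],
  [0,-0.0015,-0.0085,-0.065,0,0],
  [0,-0.001,-0.0085,-0.065,0,0],
  [0,0,-0.0085,-0.065,0,0],
  [0,0,-0.0085,-0.065,0,0],
])

```text
clock: 26.02
tool_pos: [0.5549, 0.0065, 0.36]
tcp_rot: [-0.0, 0.209, 0.978, -0.0]
ft_force: [0.1, -0.2, -4.0]
finger_gap: 0.0136
```

>>> drive_tool([
  [-0.011,-0.03,0,0,0,0],
  [-0.011,-0.03,0,0,0,0],
  [-0.011,-0.03,0,0,0,0],
  [-0.011,-0.03,0,0,0,0],
  [-0.011,-0.03,0,0,0,0],
])

```text
clock: 26.43
tool_pos: [0.543, -0.1542, 0.3595]
tcp_rot: [-0.001, 0.209, 0.978, -0.001]
ft_force: [1.0, 0.3, -3.3]
finger_gap: 0.0132
```

>>> drive_tool([
  [-0.011,-0.03,0,0,0,0],
  [-0.011,-0.03,0,0,0,0],
  [-0.011,-0.03,0,0,0,0],
  [-0.011,-0.03,0,0,0,0],
  [-0.011,-0.03,0,0,0,0],
])

```text
clock: 26.85
tool_pos: [0.5318, -0.3135, 0.3596]
tcp_rot: [-0.001, 0.209, 0.978, -0.001]
ft_force: [1.2, -0.4, -3.4]
finger_gap: 0.0133
```

>>> drive_tool([
  [0,0,0.01,0,0,-0.064],
  [0,0,0.01,0,0,-0.064],
  [0,0,0.01,0,0,-0.064],
  [0,0,0.01,0,0,-0.064],
  [0,0,0.01,0,0,-0.064],
])

```text
clock: 27.27
tool_pos: [0.532, -0.3121, 0.309]
tcp_rot: [-0.002, 0.049, 0.999, -0.001]
ft_force: [0.7, 0.8, -3.7]
finger_gap: 0.0129
```

>>> drive_tool([
  [0,0,0.01,0,0,-0.064],
  [0,0,0.01,0,0,-0.064],
  [0,0,0.01,0,0,-0.064],
  [0,0,0.01,0,0,-0.064],
  [0,0,0.01,0,0,-0.064],
])

```text
clock: 27.68
tool_pos: [0.532, -0.312, 0.2591]
tcp_rot: [-0.002, -0.111, 0.994, -0.001]
ft_force: [-0.1, 0.7, -3.5]
finger_gap: 0.0129
```

>>> drive_tool([
  [0,0,0,0,0,0],
  [0,0,0,0,0,0],
  [0,0,0,0,0,0],
  [0,0,0,0,0,0],
  [0,0,0,0,0,0],
])

```text
clock: 28.1
tool_pos: [0.5332, -0.3125, 0.2607]
tcp_rot: [-0.0, -0.109, 0.994, -0.001]
ft_force: [0.1, -0.3, -2.9]
finger_gap: 0.0133
```

```bash
python3 -c "
from h import *
st()"
```

```text
28.1 [ 0.5332 -0.3125  0.2607] yaw 102.46 z [ 0.    -0.003 -1.   ] J [-0.64  0.36  1.43 -0.    1.35 -2.43] F [ 0.1 -0.3 -2.9] gap 0.0133
```

>>> drive_tool([
  [0,0,0.04,0,0,0],
  [0,0,0.04,0,0,0],
  [0,0,0.035,0,0,0],
  [0,0,0.02,0,0,0],
  [0,0,0.008,0,0,0],
])

```text
clock: 28.52
tool_pos: [0.5307, -0.311, 0.1135]
tcp_rot: [-0.003, -0.109, 0.994, 0.001]
ft_force: [0.1, 0.5, -2.7]
finger_gap: 0.013
```

>>> drive_tool([
  [0,0,0.001,0,0,0],
  [0,0,0.001,0,0,0],
  [0,0,0.001,0,0,0],
  [0,0,0.0005,0,0,0],
  [0,0,0,0,0,0],
])

```text
clock: 28.93
tool_pos: [0.5337, -0.3131, 0.115]
tcp_rot: [0.001, -0.109, 0.994, -0.002]
ft_force: [-0.2, -0.5, -3.7]
finger_gap: 0.0128
```

>>> drive_tool([
  [0,0,0.0007,0,0,0],
  [0,0,0.0007,0,0,0],
  [0,0,0.0006,0,0,0],
  [0,0,0,0,0,0],
  [0,0,0,0,0,0],
])

```text
clock: 29.35
tool_pos: [0.5331, -0.3124, 0.1122]
tcp_rot: [-0.0, -0.109, 0.994, -0.001]
ft_force: [-1.5, 2.5, 6.4]
finger_gap: 0.0128
```

Light contact at 6 N, so I'll release and rise.

>>> drive_tool([
  [0,0,0,0,0,0],
  [0,0,0,0,0,0],
  [0,0,0,0,0,0],
  [0,0,0,0,0,0],
  [0,0,0,0,0,0],
], grip=0)

```text
clock: 29.77
tool_pos: [0.5328, -0.3126, 0.1113]
tcp_rot: [-0.001, -0.109, 0.994, -0.001]
ft_force: [-0.0, -0.2, 0.0]
finger_gap: 0.0728
```

>>> drive_tool([
  [0,0,-0.01,0,0,0],
  [0,0,-0.03,0,0,0],
  [0,0,-0.04,0,0,0],
  [0,0,-0.04,0,0,0],
  [0,0,-0.04,0,0,0],
])

```text
clock: 30.18
tool_pos: [0.5325, -0.3119, 0.2737]
tcp_rot: [-0.001, -0.109, 0.994, -0.001]
ft_force: [1.0, -1.1, -0.1]
finger_gap: 0.0849
```

>>> drive_tool([
  [0,0,-0.03,0,0,0],
  [0,0,0,0,0,0],
  [0,0,0,0,0,0],
  [0,0,0,0,0,0],
  [0,0,0,0,0,0],
])

```text
clock: 30.6
tool_pos: [0.532, -0.3114, 0.2998]
tcp_rot: [-0.002, -0.109, 0.994, 0.0]
ft_force: [-0.5, -0.4, 0.4]
finger_gap: 0.0856
```

```bash
python3 look.py w10 .5345 -.31; python3 - <<'E'
from h import *
from bench import *
p,d=camera('scene');cv2.imwrite('pics/s10.png',p)
c=get_calibration("top");p,d=camera("top");W=cloud(d,c);Z=W[...,2]
for n,roi in(("mug",(295,255,345,310)),("mill",(88,278,140,310)),("yellow",(155,330,220,400)),("smallor",(212,310,235,332)),("barB",(185,255,255,310))):
    P=W[box(W,roi)&(Z>.025)];print(n,np.nanmin(P,0).round(3),np.nanmax(P,0).round(3))
M=box(W,(230,175,300,250))&(p.max(2)<60)&(Z>.2);print("grip",rect(W[M]))
E
```

```text
30.6 [ 0.532  -0.3114  0.2998] yaw 102.5 z [-0.003  0.    -1.   ] J [-0.64  0.33  1.38 -0.    1.43 -2.43] F [-0.5 -0.4  0.4] gap 0.0856
bar 2191 (array([ 532.7, -312.6]), array([83.6, 20.9]), 12.5, [[490.0, -312.0], [494.0, -332.0], [576.0, -314.0], [571.0, -293.0]]) [0.1363 0.1381 0.1394]
px 306 335 159 269
mug [ 0.344 -0.081  0.026] [ 0.451 -0.004  0.097]
mill [0.347 0.422 0.025] [0.401 0.474 0.17 ]
yellow [0.125 0.075 0.025] [0.304 0.34  0.9  ]
smallor [0.283 0.175 0.026] [0.325 0.215 0.05 ]
barB [0.357 0.136 0.025] [0.441 0.258 0.145]
grip (array([511.5, 138.4]), array([ 1.4, 34.9]), 67.1, [[495.0, 144.0], [527.0, 131.0], [528.0, 132.0], [496.0, 146.0]])
```

View pics/s10.png

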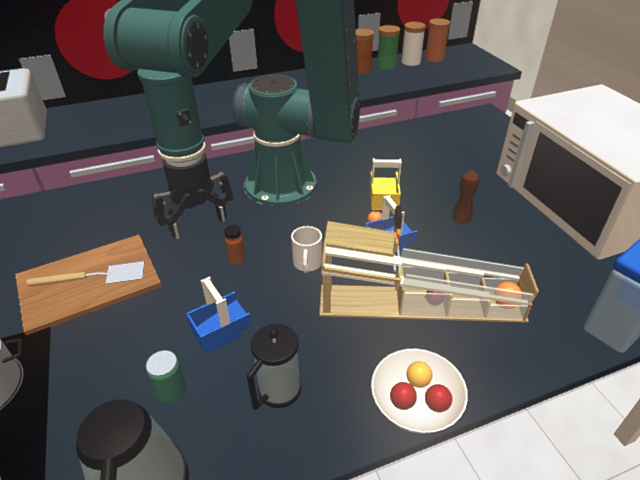

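```bash
python3 -c "
from bench import *
print(finish_job())"
```

```text
the job is handed in; nothing more can be done
None
```

The job is done and handed in, with the robot's clock at about 31 s and nothing left in the gripper. The hand-in gives no verdict, so what follows rests on my own checks.

- **Gate:** I pulled it until it stopped at about 17 N. The grip block moved 78 mm; it started about 18 mm open. Its final position agrees within about 1 mm with fully open, judged against the ramp's far end.
- **Fruit:** I tipped each carrier about 38° over the hopper. The last picture shows the peach in the large-fruit pocket and the plum in the small-fruit pocket. The gripper never touched either fruit.
- **Carriers:** both stand upright and empty within about 4 mm of where they started. Carrier B met the counter at about 25 N when I set it down and carrier A at about 6 N; both are below the limits.
- **Other things:** the mug, pepper mill and small orange measured the same before and after. The coffee press, tea tin, spice jar and yellow carrier look unmoved in the last picture. I did not re-measure the first three, and my re-measurement of the yellow carrier was useless because the arm blocked the top camera.
- **One check that disagreed:** the top camera's final reading of the gate's grip block caught only a sliver of it and was about 7 mm off. I relied on the clearer wrist-camera reading taken just after releasing the gate.

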